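# Fit the spacer collar and hen egg cup to the candler lamp

## Task

Set the candler up for hen eggs: seat the flanged spacer collar, flange face down, over the centring spigot on top of the lamp, then seat the hen egg cup, the smaller of the two rubber-lipped cups, face down over the spigot on top of the collar. Both must sit fully home, flat and flush on their seats; lower them gently rather than dropping them. Leave the goose cup and everything else on the bench where it is.

Things in the scene. Friction and masses are not known exactly. Their poses are not given: they have to be found in the camera images.
- lamp_seat (a point): the candler lamp, a red steel drum 150 mm across, fixed to the bench. This point: centre of the flat aluminium seat (120 mm across) on its top, 95 mm above the bench; z up. From the seat rises the centring spigot round the light port: 40 mm across, 10 mm tall, top edge chamfered 3 mm
- collar_mid (a point): the spacer collar, turned aluminium, loose, 55 mm tall, 0.25 to 0.4 kg, standing on its flange (100 mm across, 12 mm thick) with a plain spigot on top, no rubber. This point: on its axis, 27.5 mm above its underside; z up. Above the flange a straight round hub, 56 mm across, reaches 45 mm above the underside: grip it there. Home, this point is 27.5 mm above lamp_seat
- collar_seat (a point): the flat shoulder on top of the collar, 45 mm above its underside, on its axis (17.5 mm above collar_mid). From it rises the collar's own spigot, 40 mm across and 10 mm tall, chamfered 3 mm, on which the cup goes
- hen_cup_mid (a point): the hen egg cup, aluminium with a black rubber lip, loose, 58 mm tall, 0.17 to 0.28 kg, standing on its flange (80 mm across, 12 mm thick). This point: on its axis, 29 mm above its underside; z up. Above the flange neck and lip are straight and round, 50 mm across, up to the top: grip it there. Home, this point is 29 mm above collar_seat
- goose_cup_mid (a point): the goose egg cup, not wanted: the larger rubber-lipped aluminium cup, 72 mm tall, flange 104 mm across, neck 68 mm widening to a mouth 80 mm across; this point is on its axis, 36 mm above its underside. It is to be left where it stands
- collar: the spacer collar again: its origin is the centre of its underside, where a round recess, 43 mm across and 12 mm deep, goes over the lamp's spigot with 1.5 mm to spare all round; home, the underside lies flat on the lamp's seat
- hen_cup: the hen egg cup again: its origin is the centre of its underside, which has the same recess, 43 mm across and 12 mm deep, to go over the collar's spigot; home, the underside lies flat on the collar's shoulder
- weight: brass scale weight, 44 mm across and 62 mm tall, near the robot; origin under its centre; leave it
- stamp: wooden-handled hand stamp, 50 mm wide, 79 mm tall, standing beyond the parts; origin under its centre; leave it
- brush: egg brush lying on the bench near the robot, about 170 mm long; origin under its middle; leave it
Not all that is in view belongs to the job. Leave any blue look-alike of the hen_cup alone.

How it is judged:
On the way, in this order (a step that is already met when the one before it is completed fails the run):
1. the collar sits fully home on the lamp's seat (horizontal distance between collar_mid and lamp_seat below 0.004 m and z of collar_mid in the frame of lamp_seat below 0.0302 m and angle between collar_mid's own z axis and vertical below 0.05 rad), for 0.2 s.
2. the hen cup sits fully home on the collar (horizontal distance between hen_cup_mid and collar_seat below 0.004 m and z of hen_cup_mid in the frame of collar_seat below 0.0317 m and angle between hen_cup_mid's own z axis and vertical below 0.05 rad), for 0.2 s.
At the end, for the whole second after the job is handed in: The collar sits on the lamp's seat and the hen cup on the collar's shoulder, each centred within 4 mm, upright within 0.05 rad and down within 2.7 mm of its seat, both released and at rest (all of step 1 and all of step 2 and linear speed of each of collar, hen_cup below 0.02 m/s); the robot touches nothing.
It fails at once if the collar is dropped onto the lamp (faster than 0.5 m/s within 50 mm above its seat) (horizontal distance between collar_mid and lamp_seat below 0.05 m and z of collar_mid in the frame of lamp_seat below 0.0775 m and linear speed of collar above 0.5 m/s).
It fails at once if the hen cup is dropped onto the collar or lamp (faster than 0.5 m/s within 50 mm above the collar's seat) (horizontal distance between hen_cup_mid and lamp_seat below 0.05 m and z of hen_cup_mid in the frame of collar_seat below 0.079 m and horizontal distance between hen_cup_mid and collar_seat below 0.05 m and linear speed of hen_cup above 0.5 m/s).
It fails at once if the goose cup is moved more than 20 mm (distance of goose_cup_mid from where it was at the start of the episode above 0.02 m).
It fails at once if the weight, the stamp or the brush is moved more than 20 mm (distance of any of weight, stamp, brush from where it was at the start of the episode above 0.02 m).
It also fails if it takes over 64 s, if anything falls off the work surface, if the arm or the gripper's body presses on something with over 40 N, if the wrist force passes 120 N, or if a joint passes its speed limit or range.

## Robot

A 6-joint arm with a two-finger parallel gripper is mounted at the origin on the work surface. World frame = base frame: x ahead of the robot, y to its left, z up, the work surface at z = 0. Lengths are in m, angles in rad, forces in N, time in s.
With the tool pointing down it reaches from about 0.25 to 0.775 m from the base axis. Payload 4 kg.
Tool frame: the origin (TCP) lies on the centre line of the jaws, within the pads' length; the fingertips stand 25 mm ahead of it and the grasp point (between the pads) lies 6 mm ahead of it; z points along the fingers, y is the line along which they close (so a half turn about z gives the same grasp; the last joint's range is limited). The gripper opens to 94 mm and grips with 3 to 60 N. Pads are 16 mm wide; open, the fingers measure 119 mm over their backs; the gripper's body (75 mm by 177 mm) begins 78 mm behind the grasp point.
Start: joints at [-1.266, 0.087, 1.371, -0, 1.684, -0.103], TCP at [0.218, -0.505, 0.231] pointing down, gripper open.
Joint ranges: [-3.1, 3.1], [-0.76, 2.03], [0.27, 2.55], [-1.08, 4.22], [0.17, 2.65], [-2.57, 2.57]. Speed limits (rad/s): [2.79, 2.79, 3.14, 3.14, 3.14, 3.14].

## Interface

Orientations are given as [roll, pitch, yaw] about the fixed x, y, z axes, in that order (R = Rz(yaw) Ry(pitch) Rx(roll)).
In Python, from bench import robot, imaging gives the robot as it stands. The module is installed in compiled form; this text tells all that it offers.
- The arm moves only by the tool drive_tool, never from a script. Its argument "series" is a list of rows, each a list of 3 entries, a list of its own where there are three numbers: the finger opening in m, from 0 to 0.094, then the shift along the tool's x, y, z in m, then the turn, a rotation vector about the tool's x, y, z in rad. A call has 1 to 5 rows; each row is the pose to reach, as a shift and turn from the pose commanded when the call began, along the tool's axes at that moment; what a row does not reach only later rows make up. A row lasts 1/8 s, in which the tool goes at most 62.5 mm and 10.7 degrees, less where a joint would pass 70% of its speed; a pose out of reach is approached as far as the arm can. A call with a gripper value outside its range is refused whole. The fingers move at their own pace and stop on an object; the grip force is fixed at half the most. Time passes only in rows, so rows that repeat a pose let the fingers close. It gives the time, the measured TCP pose, the force, the opening and the grip force at its end, in the units of the state.
- robot.get_obs(): the state, without advancing time (a new reading comes with each control period).
- imaging.snapshot(name): name is "side" or "top" or "wrist"; returns the picture (400x640x3 uint8, red, green, blue); there is no depth.
- imaging.get_calibration(name): a dict with "intrinsics" (3x3 intrinsics, pixels), "position" and "rotation" of the camera in the world. Camera axes: x right, y up, looking along -z (the intrinsics and any distortion apply to the point x, -y, -z); pixel columns grow to the right and rows downward; lengths in m; the calibration is good to about 2 mm. A picture is of the moment at which its call begins: read the wrist's pose just before it. get_calibration takes no time and is no camera call; for the wrist camera it gives the pose at the moment of the call.
- robot.close_job(): hands the job in; it is judged then, once.
The state is a dict: "time": time; "joint_positions": joint angles; "qvel": joint speeds; "joint_torque": joint torques, N m; "tool_pos": TCP position; "ee_rot": TCP orientation; "wrist_force": force on the tool from outside, world axes, zero at the start; "wrist_torque": the same for the moment, N m; "width": finger opening in m; "finger_force": force on a finger pad.
Only numpy, scipy, OpenCV 4.12 (cv2) and the standard library are available. Lean on these libraries where they do the work, as an engineer would, in place of code of your own. Each camera call takes 0.05 s, during which the arm holds its last target. There are 200 camera calls.

## Working session

There is one attempt and no reset: what is moved stays moved. The work goes in short steps, Python scripts to look and compute and a tool call to move; the robot and the scene stay as the last step left them, time stands still between calls to the robot, and variables do not carry over. Pictures are saved under pics/ and viewed, at most 10 in all, crops included, and the job is handed in when it is done.

Besides the shell and the picture viewer there is one more tool, called after "Call:" as name(argument=value, ...), one argument or row to a line, values as JSON. drive_tool: Moves the arm, as the interface text tells. Its arguments: {"type":"object","properties":{"series":{"type":"array"}},"required":["series"]}

```bash
mkdir -p pics
python3 - <<'E'
from bench import robot, imaging
import cv2
o=robot.get_obs()
print({k:o[k] for k in('time','tool_pos','ee_rot','width','wrist_force')})
for n in("side","top"):
    im=imaging.snapshot(n); cv2.imwrite(f"pics/{n}0.png",im[:,:,::-1]); print(n,imaging.get_calibration(n))
E
```

```text
{'time': 0.0, 'tool_pos': array([ 0.21796292, -0.50442521,  0.22930596]), 'ee_rot': array([-3.13938017e+00, -2.26303364e-04,  4.07789274e-01]), 'width': 0.09432955062284115, 'wrist_force': array([-0.30565202,  0.07821761,  0.56608765])}
side {'intrinsics': array([[386.6532581 ,   0.        , 322.03063926],
       [  0.        , 386.6532581 , 199.20200093],
       [  0.        ,   0.        ,   1.        ]]), 'position': array([ 0.36977363, -0.5537641 ,  0.72358591]), 'rotation': array([ 0.73657693, -0.00821099, -0.23533259])}
top {'intrinsics': array([[441.02399799,   0.        , 312.85889908],
       [  0.        , 441.02399799, 209.22762788],
       [  0.        ,   0.        ,   1.        ]]), 'position': array([ 0.2669623 , -0.01642155,  1.23451299]), 'rotation': array([ 0.23144134,  0.00578976, -1.50776232])}
```

View pics/top0.png

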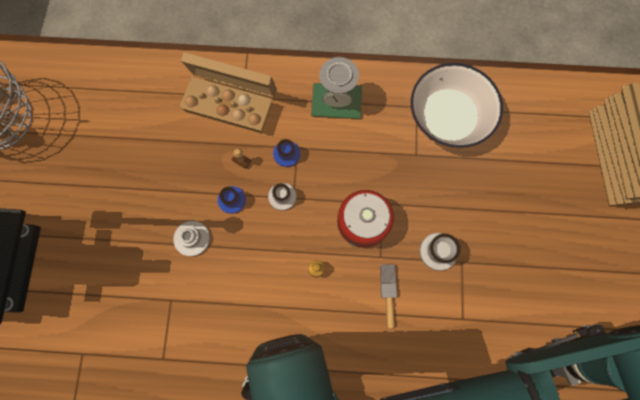

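View pics/side0.png

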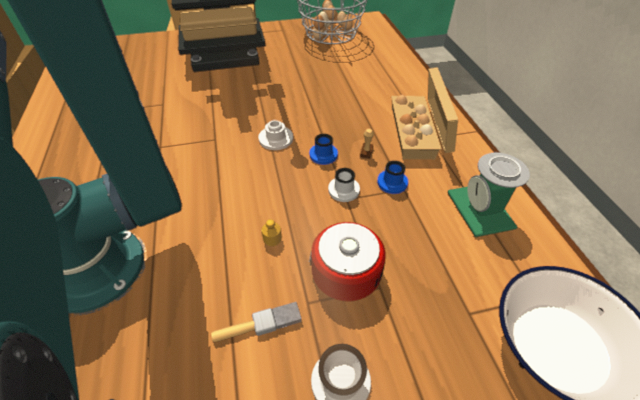

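Top view: lamp at (367,216), collar at (191,238), hen cup at (282,196), between the two blue look-alikes (286,152) and (231,199). The goose cup is at (440,250), weight (316,268), brush (389,295) and stamp (240,157). The side view agrees.

```bash
cat > h.py <<'E'
import numpy as np, cv2
from scipy.spatial.transform import Rotation as R
from bench import robot, imaging
def ray(c,uv,z):
    K,p,r=c['intrinsics'],np.array(c['position']),np.array(c['rotation'])
    M=R.from_euler('xyz',r).as_matrix() if r.shape==(3,) else r
    d=np.linalg.inv(K)@[uv[0],uv[1],1]; d=M@(d*[1,-1,-1])
    return p+d*(z-p[2])/d[2]
def proj(c,P):
    M=R.from_euler('xyz',c['rotation']).as_matrix()
    q=(M.T@(np.array(P)-c['position']))*[1,-1,-1]; q=c['intrinsics']@q
    return q[:2]/q[2]
def tool(dw):  # world vector -> tool axes
    return R.from_euler('xyz',robot.get_obs()['ee_rot']).inv().apply(dw)
E
python3 - <<'E'
from h import *
for n,pts in {'top':[('lamp',(367,216),.095),('collar',(191,238),.012),('hen',(282,196),.012),('goose',(440,250),.012),('weight',(316,268),.02)],
 'side':[('lamp',(348,249),.095),('collar',(275,137),.012),('hen',(344,188),.012)]}.items():
    c=imaging.get_calibration(n); hsv=cv2.cvtColor(cv2.imread(f'pics/{n}0.png'),cv2.COLOR_BGR2HSV)
    m=((hsv[...,1]<60)&(hsv[...,2]>110)).astype(np.uint8)
    cs,_=cv2.findContours(m,cv2.RETR_EXTERNAL,cv2.CHAIN_APPROX_NONE)
    for nm,uv,z in pts:
        b=[k for k in cs if len(k)>15 and cv2.pointPolygonTest(k.astype(np.float32),uv,True)>-6]
        e=cv2.fitEllipse(max(b,key=cv2.contourArea)) if b else None
        print(n,nm,ray(c,uv,z).round(4),e and (np.round(e[0],1),np.round(e[1],1),ray(c,e[0],z).round(4)))
c=imaging.get_calibration('wrist');print(c)
o=robot.get_obs();M=R.from_euler('xyz',o['ee_rot'])
print('cam in tool',M.inv().apply(c['position']-o['tool_pos']),(M.inv()*R.from_euler('xyz',c['rotation'])).as_matrix().round(3))
E
```

```text
top lamp [ 0.525  -0.1369  0.095 ] (array([366.4, 215.3]), array([42.4, 43.8]), array([ 0.5269, -0.1354,  0.095 ]))
top collar [0.4501 0.3453 0.012 ] (array([191.1, 238.3]), array([33.2, 35.1]), array([0.4492, 0.3448, 0.012 ]))
top hen [0.5875 0.0996 0.012 ] (array([281.5, 192.4]), array([9.3, 9.7]), array([0.598 , 0.1018, 0.012 ]))
top goose [ 0.4595 -0.3517  0.012 ] (array([445. , 247.9]), array([20.8, 22.4]), array([ 0.4663, -0.3655,  0.012 ]))
top weight [ 0.3874 -0.0104  0.02  ] None
side lamp [ 0.5266 -0.1407  0.095 ] (array([348.6, 248.4]), array([49.7, 59.7]), array([ 0.5282, -0.1396,  0.095 ]))
side collar [0.4497 0.3404 0.012 ] (array([275.2, 135.5]), array([27.3, 32.5]), array([0.4514, 0.3471, 0.012 ]))
side hen [0.5896 0.0973 0.012 ] (array([343.5, 190.2]), array([21.2, 32.1]), array([0.5861, 0.0901, 0.012 ]))
{'intrinsics': array([[319.0049278 ,   0.        , 324.65364619],
       [  0.        , 319.0049278 , 198.39610094],
       [  0.        ,   0.        ,   1.        ]]), 'position': array([ 0.28678953, -0.47479401,  0.38518589]), 'rotation': array([-0.26063847,  0.00165571, -1.16369134])}
cam in tool [ 0.07497876 -0.00026289 -0.15574133] [[-0.001  0.966  0.258]
 [ 1.     0.001 -0.   ]
 [-0.     0.258 -0.966]]
```

Call:
drive_tool(
  series=[
    [0.094,[0.036,-0.045,0],[0,0,0]],
    [0.094,[0.072,-0.09,0],[0,0,0]],
    [0.094,[0.108,-0.135,0],[0,0,0]],
    [0.094,[0.144,-0.18,0],[0,0,0]],
    [0.094,[0.18,-0.225,0],[0,0,0]],
  ],
)

```text
time: 0.72
tool_pos: [0.2941, -0.2251, 0.23]
ee_rot: [-3.141, -0.0, 0.407]
wrist_force: [1.6, -0.1, 0.7]
width: 0.094
finger_force: 0.0
```

Call:
drive_tool(
  series=[
    [0.094,[0.037,-0.046,0],[0,0,0]],
    [0.094,[0.074,-0.092,0],[0,0,0]],
    [0.094,[0.111,-0.138,0],[0,0,0]],
    [0.094,[0.148,-0.184,0],[0,0,0]],
    [0.094,[0.185,-0.231,0],[0,0,0]],
  ],
)

```text
time: 1.35
tool_pos: [0.3723, 0.0604, 0.2303]
ee_rot: [3.141, -0.0, 0.408]
wrist_force: [1.5, -1.2, 0.7]
width: 0.094
finger_force: 0.0
```

Call:
drive_tool(
  series=[
    [0.094,[0.037,-0.046,0.006],[0,0,0]],
    [0.094,[0.074,-0.092,0.012],[0,0,0]],
    [0.094,[0.111,-0.138,0.018],[0,0,0]],
    [0.094,[0.148,-0.184,0.024],[0,0,0]],
    [0.094,[0.185,-0.231,0.03],[0,0,0]],
  ],
)

```text
time: 1.98
tool_pos: [0.4506, 0.3457, 0.1996]
ee_rot: [3.141, 0.001, 0.408]
wrist_force: [0.4, -1.3, -0.2]
width: 0.0941
finger_force: 0.0
```

Run:
```python
from h import *
o=robot.get_obs(); c=imaging.get_calibration('wrist')
im=imaging.snapshot('wrist')[:,:,::-1].copy(); cv2.imwrite('pics/w1.png',im)
print(o['time'],o['tool_pos'],o['ee_rot'],o['joint_positions'],o['qvel'].round(3))
print('expect flange px',proj(c,[.45,.346,.012]),'spigot top',proj(c,[.45,.346,.055]))
```

```text
1.975 [0.45056607 0.34573962 0.19963403] [3.14103161e+00 7.27033760e-04 4.08108124e-01] [ 5.54942621e-01  1.35549269e-01  1.37854279e+00 -4.49379850e-04
  1.62830188e+00  1.71760497e+00] [ 0.625  0.837 -0.813 -0.004 -0.035  0.625]
expect flange px [324.31714604 184.00663451] spigot top [324.31163092 193.53110895]
```

View pics/w1.png

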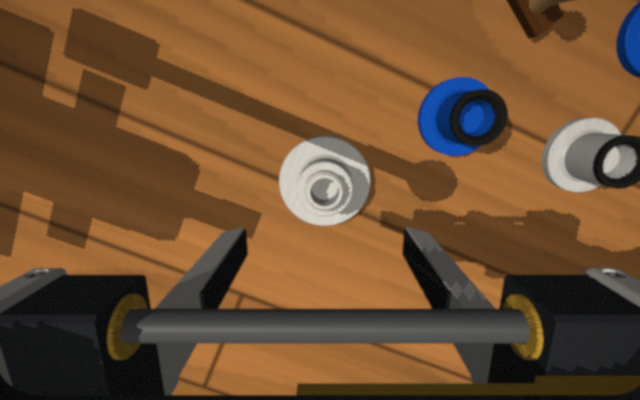

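The wrist view shows the collar flange at about (325,181), close to the expected (324,184). I'll take one settled measurement.

Call:
drive_tool(
  series=[
    [0.094,[0,0,0],[0,0,0]],
  ],
)

```text
time: 2.15
tool_pos: [0.4499, 0.3447, 0.1982]
ee_rot: [3.141, 0.004, 0.41]
wrist_force: [0.0, -0.4, -0.9]
width: 0.094
finger_force: 0.0
```

```bash
cat >> h.py <<'E'
def blob(im,c,guess,zs,smax=60,vmin=90,name=None):
    """ellipse of the low-saturation blob around a guessed world point"""
    hsv=cv2.cvtColor(im,cv2.COLOR_RGB2HSV)
    m=((hsv[...,1]<smax)&(hsv[...,2]>vmin)).astype(np.uint8)
    cs,_=cv2.findContours(m,cv2.RETR_EXTERNAL,cv2.CHAIN_APPROX_NONE)
    uv=tuple(map(float,proj(c,guess)))
    k=max((k for k in cs if len(k)>15),key=lambda k:cv2.pointPolygonTest(k.astype(np.float32),uv,True))
    e=cv2.fitEllipse(cv2.convexHull(k))
    for z in zs: 
        p=ray(c,e[0],z); d=np.linalg.norm(p-c['position'])
        print('ellipse',np.round(e[0],1),np.round(e[1],1),'z',z,'p',p.round(4),'diam',np.round(np.array(e[1])*d/c['intrinsics'][0,0],4))
    if name:
        v=im[:,:,::-1].copy(); cv2.ellipse(v,e,(0,255,0),1); cv2.imwrite(name,v)
E
python3 - <<'E'
from h import *
o=robot.get_obs(); c=imaging.get_calibration('wrist'); im=imaging.snapshot('wrist')
print(o['tool_pos'],abs(o['qvel']).max())
for s in (60,90,110): blob(im,c,[.45,.346,.012],[.012],s,80,'pics/w2.png')
E
```

```text
[0.44987057 0.34471614 0.1981815 ] 0.059385763247814284
ellipse [323.7 179.3] [89.6 91.4] z 0.012 p [0.4535 0.3475 0.012 ] diam [0.098 0.1  ]
ellipse [323.6 179.3] [90.6 92.6] z 0.012 p [0.4535 0.3476 0.012 ] diam [0.0991 0.1013]
ellipse [323.6 179.2] [91.3 93.2] z 0.012 p [0.4536 0.3476 0.012 ] diam [0.0998 0.1019]
```

Call:
drive_tool(
  series=[
    [0.094,[0.004,0,0.05],[0,0,0]],
    [0.094,[0.004,0,0.1],[0,0,0]],
    [0.094,[0.004,0,0.135],[0,0,0]],
    [0.094,[0.004,0,0.15],[0,0,0]],
    [0.094,[0.004,0,0.155],[0,0,0]],
  ],
)

```text
time: 2.82
tool_pos: [0.4545, 0.3446, 0.0459]
ee_rot: [3.141, -0.001, 0.407]
wrist_force: [-0.4, 1.1, 0.2]
width: 0.0938
finger_force: 0.0
```

Run:
```python
from h import *
o=robot.get_obs(); c=imaging.get_calibration('wrist'); im=imaging.snapshot('wrist')
print(o['tool_pos'],o['ee_rot'],abs(o['qvel']).max(),o['wrist_force'],proj(c,[.453,.347,.055]))
cv2.imwrite('pics/w3.png',im[:,:,::-1])
```

```text
[0.4544903  0.34458976 0.045915  ] [ 3.14144962e+00 -5.44292997e-04  4.06546390e-01] 0.07720870267879583 [-0.43942732  1.06480982  0.20965411] [319.63534559 267.73402459]
```

View pics/w3.png

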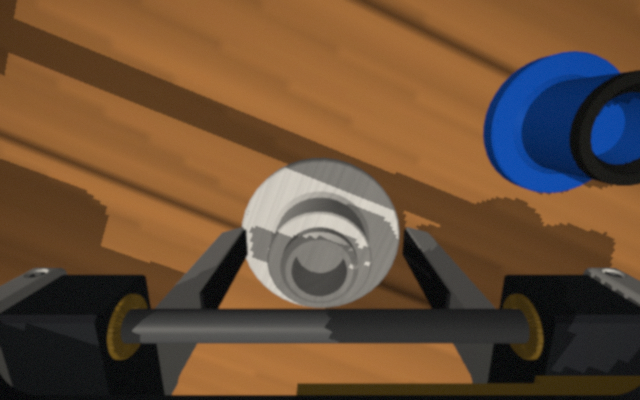

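The fingers straddle the hub, and the spigot at about (320,264) is near the predicted spot. Closing now.

Call:
drive_tool(
  series=[
    [0.094,[0,-0.003,0.003],[0,0,0]],
    [0.05,[0,-0.003,0.003],[0,0,0]],
    [0.05,[0,-0.003,0.003],[0,0,0]],
    [0.05,[0,-0.003,0.003],[0,0,0]],
    [0.05,[0,-0.003,0.003],[0,0,0]],
  ],
)

```text
time: 3.5
tool_pos: [0.4532, 0.3482, 0.0425]
ee_rot: [3.141, -0.0, 0.408]
wrist_force: [1.1, -3.0, 0.2]
width: 0.0575
finger_force: 1.1
```

Call:
drive_tool(
  series=[
    [0.05,[0,0,0],[0,0,0]],
    [0.05,[0,0,0],[0,0,0]],
    [0.05,[0,0,0],[0,0,0]],
  ],
)

```text
time: 3.88
tool_pos: [0.4532, 0.348, 0.0425]
ee_rot: [3.141, -0.0, 0.408]
wrist_force: [-0.1, -0.9, 1.4]
width: 0.0557
finger_force: 30.0
```

Call:
drive_tool(
  series=[
    [0.05,[0,0,-0.02],[0,0,0]],
    [0.05,[0,0,-0.065],[0,0,0]],
    [0.05,[0,0,-0.11],[0,0,0]],
    [0.05,[0,0,-0.155],[0,0,0]],
    [0.05,[0,0,-0.2],[0,0,0]],
  ],
)

```text
time: 4.5
tool_pos: [0.4524, 0.3482, 0.2425]
ee_rot: [-3.141, 0.002, 0.408]
wrist_force: [-0.0, 0.4, -3.5]
width: 0.0559
finger_force: 30.0
```

Call:
drive_tool(
  series=[
    [0.05,[-0.02,0.04,0],[0,0,0]],
    [0.05,[-0.04,0.085,0],[0,0,0]],
    [0.05,[-0.06,0.13,0],[0,0,0]],
    [0.05,[-0.08,0.18,0],[0,0,0]],
    [0.05,[-0.1,0.23,0],[0,0,0]],
  ],
)

```text
time: 5.12
tool_pos: [0.4517, 0.0961, 0.2413]
ee_rot: [-3.141, 0.001, 0.409]
wrist_force: [0.9, -0.8, -3.3]
width: 0.0552
finger_force: 30.0
```

Call:
drive_tool(
  series=[
    [0.05,[-0.025,0.05,0],[0,0,0]],
    [0.05,[-0.05,0.1,0],[0,0,0]],
    [0.05,[-0.075,0.15,0],[0,0,0]],
    [0.05,[-0.1,0.2,0],[0,0,0]],
    [0.05,[-0.115,0.245,0],[0,0,0]],
  ],
)

```text
time: 5.75
tool_pos: [0.4432, -0.1746, 0.2415]
ee_rot: [-3.14, 0.0, 0.407]
wrist_force: [1.4, 0.2, -2.5]
width: 0.0556
finger_force: 30.0
```

Call:
drive_tool(
  series=[
    [0.05,[0,0,0],[0,0,0]],
    [0.05,[0,0,0],[0,0,0]],
    [0.05,[0,0,0],[0,0,0]],
  ],
)

```text
time: 6.12
tool_pos: [0.4441, -0.1718, 0.2422]
ee_rot: [-3.141, 0.0, 0.41]
wrist_force: [-0.3, 1.0, -3.0]
width: 0.0557
finger_force: 30.0
```

Run:
```python
from h import *
o=robot.get_obs(); c=imaging.get_calibration('wrist'); im=imaging.snapshot('wrist')
print(o['tool_pos'],o['ee_rot'],abs(o['qvel']).max(),o['wrist_force'],o['width'],proj(c,[.527,-.137,.095]))
blob(im,c,[.527,-.137+.035,.095],[.095,.105],60,90,'pics/w4.png')
```

```text
[ 0.44406314 -0.17184512  0.24220696] [-3.14084894e+00  5.52158449e-06  4.09597019e-01] 0.005198955946369412 [-0.25071201  1.01177587 -3.00930959] 0.05565553463687044 [326.1329876   96.09401305]
ellipse [324.5 167.6] [177.6 297.2] z 0.095 p [ 0.4665 -0.1616  0.095 ] diam [0.171 0.286]
ellipse [324.5 167.6] [177.6 297.2] z 0.105 p [ 0.468  -0.1609  0.105 ] diam [0.1654 0.2766]
```

View pics/w4.png

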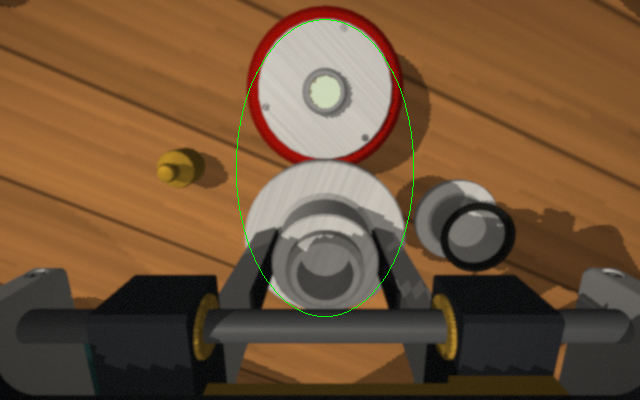

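The seat disc is at about (325,85) and the held collar's flange arc has its top at (325,160), but the mask merged the two. I'll cast the edge points onto their planes and fit circles of known radius.

```bash
cat >> h.py <<'E'
from scipy.optimize import least_squares
def circ(c,pts,z,r=None):
    P=np.array([ray(c,p,z)[:2] for p in pts]); x0=[*P.mean(0),r or .05]
    f=(lambda x:np.hypot(*(P-x[:2]).T)-(r or x[2]))
    s=least_squares(f,x0,loss='soft_l1',f_scale=.001); print('circle',s.x.round(4),'rms',np.sqrt((s.fun**2).mean()).round(5),len(P)); return s.x[:2]
def white(im,smax=60,vmin=90):
    hsv=cv2.cvtColor(im,cv2.COLOR_RGB2HSV); return ((hsv[...,1]<smax)&(hsv[...,2]>vmin)).astype(np.uint8)
def edge(m,box):
    u0,v0,u1,v1=box; n=np.zeros_like(m); n[v0:v1,u0:u1]=m[v0:v1,u0:u1]
    cs,_=cv2.findContours(n,cv2.RETR_EXTERNAL,cv2.CHAIN_APPROX_NONE)
    k=max(cs,key=cv2.contourArea)[:,0]; return k[(k[:,0]>u0)&(k[:,0]<u1-1)&(k[:,1]>v0)&(k[:,1]<v1-1)]
E
python3 - <<'E'
from h import *
o=robot.get_obs(); c=imaging.get_calibration('wrist'); im=imaging.snapshot('wrist')
M=R.from_euler('xyz',o['ee_rot']); m=white(im)
s=circ(c,edge(m,(240,5,410,150)),.095); circ(c,edge(m,(240,5,410,150)),.095,.06)
# held collar: underside 42.5 mm under the TCP, flange upper edge 12 mm above it
zf=o['tool_pos'][2]-.0425+.012
k=edge(m,(240,158,415,220)); f=circ(c,k,zf,.05); circ(c,k,zf)
print('TCP',o['tool_pos'],'held offset tool',M.inv().apply([*(f-o['tool_pos'][:2]),0]).round(4))
print('tool move collar->seat',M.inv().apply([*(s-f),0]).round(4))
E
```

```text
circle [ 0.5295 -0.1345  0.0593] rms 0.00027 317
circle [ 0.5291 -0.1347  0.06  ] rms 0.00069 317
circle [ 0.5116 -0.1486  0.05  ] rms 0.01425 256
circle [ 0.4745 -0.1566  0.0239] rms 0.01222 256
TCP [ 0.44412299 -0.17185886  0.24237013] held offset tool [0.0711 0.0055 0.    ]
tool move collar->seat [ 0.022  -0.0058  0.    ]
```

```bash
cat >> h.py <<'E'
def toparc(m,u0,u1,v0,v1):
    return [(u,v0+np.argmax(m[v0:v1,u])) for u in range(u0,u1) if m[v0:v1,u].any()]
E
python3 - <<'E'
from h import *
o=robot.get_obs(); c=imaging.get_calibration('wrist'); im=imaging.snapshot('wrist')
M=R.from_euler('xyz',o['ee_rot']); m=white(im)
zf=o['tool_pos'][2]-.0425+.012
k=[p for p in toparc(m,256,395,159,222) if p[1]>159]; print(k[::12])
f=circ(c,k,zf,.05); circ(c,k,zf)
print('held offset tool',M.inv().apply([*(f-o['tool_pos'][:2]),0]).round(4))
print('tool move collar->seat',M.inv().apply([.5293-f[0],-.1346-f[1],0]).round(4))
E
```

```text
[(256, np.int64(198)), (268, np.int64(183)), (280, np.int64(173)), (292, np.int64(166)), (304, np.int64(162)), (333, np.int64(160)), (345, np.int64(162)), (357, np.int64(166)), (369, np.int64(173)), (381, np.int64(183)), (393, np.int64(198))]
circle [ 0.4426 -0.1722  0.05  ] rms 0.00031 122
circle [ 0.4443 -0.1715  0.0484] rms 0.00017 122
held offset tool [-0.0015 -0.0004 -0.    ]
tool move collar->seat [0.0945 0.0001 0.    ]
```

Call:
drive_tool(
  series=[
    [0.05,[0.03,0,0],[0,0,0]],
    [0.05,[0.07,0,0],[0,0,0]],
    [0.05,[0.0935,0,0.02],[0,0,0]],
    [0.05,[0.0935,0,0.055],[0,0,0]],
    [0.05,[0.0935,0,0.08],[0,0,0]],
  ],
)

```text
time: 6.9
tool_pos: [0.5298, -0.1348, 0.1607]
ee_rot: [-3.14, 0.001, 0.41]
wrist_force: [0.1, 0.3, -3.3]
width: 0.0552
finger_force: 30.0
```

Call:
drive_tool(
  series=[
    [0.05,[0,0,0.007],[0,0,0]],
    [0.05,[0,0,0.01],[0,0,0]],
    [0.05,[0,0,0.013],[0,0,0]],
    [0.05,[0,0,0.016],[0,0,0]],
    [0.05,[0,0,0.018],[0,0,0]],
  ],
)

```text
time: 7.52
tool_pos: [0.5301, -0.1361, 0.1449]
ee_rot: [3.141, -0.001, 0.408]
wrist_force: [0.5, 1.0, -0.6]
width: 0.0557
finger_force: 30.0
```

Call:
drive_tool(
  series=[
    [0.05,[0,0,0.002],[0,0,0]],
    [0.05,[0,0,0.003],[0,0,0]],
    [0.05,[0,0,0.004],[0,0,0]],
  ],
)

```text
time: 7.9
tool_pos: [0.5303, -0.1354, 0.1407]
ee_rot: [-3.141, -0.001, 0.408]
wrist_force: [0.7, 2.1, -0.9]
width: 0.0554
finger_force: 30.0
```

Call:
drive_tool(
  series=[
    [0.05,[0,0,0.001],[0,0,0]],
    [0.05,[0,0,0.002],[0,0,0]],
    [0.05,[0,0,0.003],[0,0,0]],
    [0.05,[0,0,0.0035],[0,0,0]],
  ],
)

```text
time: 8.4
tool_pos: [0.5304, -0.1354, 0.1377]
ee_rot: [-3.141, -0.002, 0.408]
wrist_force: [1.7, 5.4, 3.4]
width: 0.0558
finger_force: 30.0
```

Call:
drive_tool(
  series=[
    [0.05,[0,0,0.0005],[0,0,0]],
    [0.05,[0,0,0.001],[0,0,0]],
  ],
)

```text
time: 8.65
tool_pos: [0.5305, -0.1354, 0.1376]
ee_rot: [3.141, -0.002, 0.408]
wrist_force: [1.2, 5.9, 5.2]
width: 0.0555
finger_force: 30.0
```

Call:
drive_tool(
  series=[
    [0.07,[0,0,0.001],[0,0,0]],
    [0.094,[0,0,0.001],[0,0,0]],
    [0.094,[0,0,0.001],[0,0,0]],
    [0.094,[0,0,0.001],[0,0,0]],
    [0.094,[0,0,0.001],[0,0,0]],
  ],
)

```text
time: 9.28
tool_pos: [0.5298, -0.1362, 0.1349]
ee_rot: [3.141, 0.0, 0.408]
wrist_force: [-0.7, 0.7, -0.1]
width: 0.0941
finger_force: 0.0
```

Call:
drive_tool(
  series=[
    [0.094,[0,0,-0.01],[0,0,0]],
    [0.094,[0,0,-0.05],[0,0,0]],
    [0.094,[0,0,-0.1],[0,0,0]],
    [0.094,[0,0,-0.14],[0,0,0]],
    [0.094,[0,0,-0.14],[0,0,0]],
  ],
)

```text
time: 9.9
tool_pos: [0.5315, -0.1366, 0.2805]
ee_rot: [3.134, -0.007, 0.408]
wrist_force: [0.6, -0.6, -0.4]
width: 0.0941
finger_force: 0.0
```

Run:
```python
from h import *
o=robot.get_obs(); c=imaging.get_calibration('wrist'); im=imaging.snapshot('wrist'); s=imaging.snapshot('side')
print(o['tool_pos'],abs(o['qvel']).max(),o['width'],[proj(c,[.5293,-.1346,z]) for z in(.095,.107,.15)])
cs=imaging.get_calibration('side'); u,v=proj(cs,[.529,-.137,.1]).astype(int); print(u,v)
a=cv2.resize(s[v-60:v+60,u-90:u+90],None,fx=4,fy=4)[:, :, ::-1]
b=cv2.resize(im[60:340,180:460],(320,480))[:,:,::-1][:480]
cv2.imwrite('pics/chk.png',np.hstack([cv2.resize(a,(480,320)),cv2.resize(b,(320,320))]))
cv2.imwrite('pics/w5.png',im[:,:,::-1])
```

```text
[ 0.53154245 -0.13661564  0.28049423] 0.09792738676217828 0.09408539669512907 [array([321.15508007, 186.508357  ]), array([321.11863806, 188.94100648]), array([320.96460023, 199.22364467])]
348 245
```

View pics/chk.png

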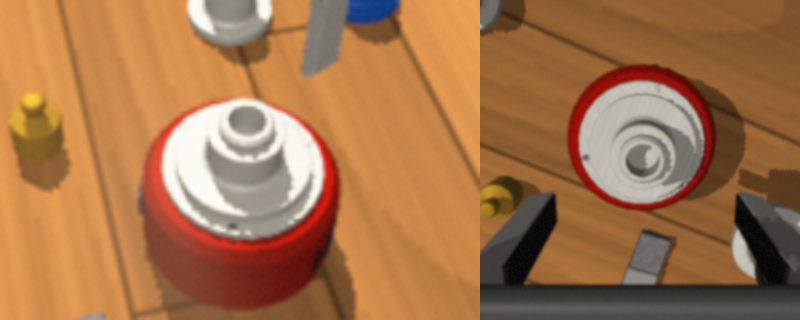

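The collar is home: its flange is flat and concentric on the seat in both views. Next is the hen cup.

Call:
drive_tool(
  series=[
    [0.094,[0.035,-0.046,0],[0,0,0]],
    [0.094,[0.07,-0.092,0.02],[0,0,0]],
    [0.094,[0.105,-0.139,0.045],[0,0,0]],
    [0.094,[0.14,-0.185,0.07],[0,0,0]],
    [0.094,[0.146,-0.194,0.08],[0,0,0]],
  ],
)

```text
time: 10.62
tool_pos: [0.585, 0.103, 0.19]
ee_rot: [-3.139, 0.007, 0.412]
wrist_force: [-0.7, -0.2, 1.1]
width: 0.0937
finger_force: 0.0
```

Call:
drive_tool(
  series=[
    [0.094,[0,0,0],[0,0,0]],
    [0.094,[0,0,0],[0,0,0]],
  ],
)

```text
time: 10.88
tool_pos: [0.5871, 0.0984, 0.1954]
ee_rot: [3.141, -0.0, 0.406]
wrist_force: [-0.8, 0.1, 0.6]
width: 0.0942
finger_force: 0.0
```

Run:
```python
from h import *
o=robot.get_obs(); c=imaging.get_calibration('wrist'); im=imaging.snapshot('wrist')
print(o['tool_pos'],o['ee_rot'],abs(o['qvel']).max(),[proj(c,[.588,.099,z]) for z in(.012,.058)])
cv2.imwrite('pics/w6.png',im[:,:,::-1])
blob(im,c,[.600,.104,.012],[.012],60,90)
```

```text
[0.58707249 0.09844029 0.19539129] [ 3.14063417e+00 -9.21609183e-05  4.06076781e-01] 0.014806259256154084 [array([324.55564564, 183.64224279]), array([324.60265579, 193.98499964])]
ellipse [324.4 189.4] [30.7 33.1] z 0.012 p [0.582  0.0966 0.012 ] diam [0.0336 0.0362]
```

View pics/w6.png

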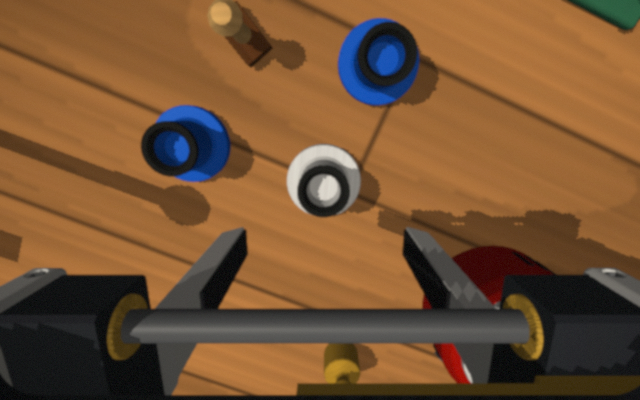

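The hen cup is at about (324,181), with its black lip at (324,190); the lookalikes are well clear. I'll fit the flange arc and the lip.

Run:
```python
from h import *
o=robot.get_obs(); c=imaging.get_calibration('wrist'); im=imaging.snapshot('wrist'); T=o['tool_pos']
M=R.from_euler('xyz',o['ee_rot']); m=white(im,60,60)
k=toparc(m,292,357,138,200)
for r in(.0395,None): p=circ(c,k,.012,r); print(M.inv().apply([*(p-T[:2]),0]).round(4))
d=(im.max(2)<75).astype(np.uint8)
p=circ(c,edge(d,(285,150,365,230)),.058); print(M.inv().apply([*(p-T[:2]),0]).round(4))
```

```text
circle [0.5901 0.1012 0.0395] rms 0.0003 65
[ 0.0037 -0.0016  0.    ]
circle [0.5894 0.1009 0.0402] rms 0.00028 65
[ 0.003  -0.0016  0.    ]
circle [0.5907 0.1011 0.0244] rms 0.00066 146
[ 0.0042 -0.0013  0.    ]
```

Call:
drive_tool(
  series=[
    [0.094,[0.0037,-0.0015,0.05],[0,0,0]],
    [0.094,[0.0037,-0.0015,0.1],[0,0,0]],
    [0.094,[0.0037,-0.0015,0.135],[0,0,0]],
    [0.094,[0.0037,-0.0015,0.15],[0,0,0]],
    [0.094,[0.0037,-0.0015,0.15],[0,0,0]],
  ],
)

```text
time: 11.6
tool_pos: [0.5898, 0.102, 0.045]
ee_rot: [3.142, 0.0, 0.407]
wrist_force: [-0.5, 0.5, -0.6]
width: 0.094
finger_force: 0.0
```

Call:
drive_tool(
  series=[
    [0.094,[0,0,0],[0,0,0]],
    [0.045,[0,0,0],[0,0,0]],
    [0.045,[0,0,0],[0,0,0]],
    [0.045,[0,0,0],[0,0,0]],
    [0.045,[0,0,0],[0,0,0]],
  ],
)

```text
time: 12.22
tool_pos: [0.5898, 0.1028, 0.045]
ee_rot: [3.141, -0.0, 0.408]
wrist_force: [-0.1, -0.4, -0.6]
width: 0.0574
finger_force: 0.0
```

Call:
drive_tool(
  series=[
    [0.045,[0,0,0],[0,0,0]],
    [0.045,[0,0,0],[0,0,0]],
    [0.045,[0,0,0],[0,0,0]],
    [0.045,[0,0,0],[0,0,0]],
  ],
)

```text
time: 12.72
tool_pos: [0.5899, 0.1026, 0.0449]
ee_rot: [3.141, 0.0, 0.408]
wrist_force: [-1.2, -1.5, 0.0]
width: 0.0494
finger_force: 30.0
```

Call:
drive_tool(
  series=[
    [0.045,[0,0,-0.02],[0,0,0]],
    [0.045,[0,0,-0.07],[0,0,0]],
    [0.045,[0,0,-0.125],[0,0,0]],
    [0.045,[0,0,-0.18],[0,0,0]],
    [0.045,[0,0,-0.235],[0,0,0]],
  ],
)

```text
time: 13.35
tool_pos: [0.5891, 0.1032, 0.2807]
ee_rot: [-3.14, 0.002, 0.408]
wrist_force: [0.3, -0.4, -1.4]
width: 0.0496
finger_force: 30.0
```

Call:
drive_tool(
  series=[
    [0.045,[-0.03,0.025,0],[0,0,0]],
    [0.045,[-0.075,0.06,0],[0,0,0]],
    [0.045,[-0.12,0.095,0],[0,0,0]],
    [0.045,[-0.165,0.13,0],[0,0,0]],
    [0.045,[-0.205,0.17,0],[0,0,0]],
  ],
)

```text
time: 13.98
tool_pos: [0.4676, -0.1352, 0.2793]
ee_rot: [-3.14, 0.0, 0.409]
wrist_force: [0.3, -0.7, -2.5]
width: 0.0495
finger_force: 30.0
```

Call:
drive_tool(
  series=[
    [0.045,[-0.035,0.025,0],[0,0,0]],
    [0.045,[-0.035,0.025,0],[0,0,0]],
    [0.045,[-0.035,0.025,0],[0,0,0]],
    [0.045,[-0.035,0.025,0],[0,0,0]],
  ],
)

```text
time: 14.48
tool_pos: [0.4472, -0.1702, 0.2797]
ee_rot: [-3.141, 0.0, 0.41]
wrist_force: [0.0, 0.1, -1.7]
width: 0.0494
finger_force: 30.0
```

Run:
```python
from h import *
o=robot.get_obs(); c=imaging.get_calibration('wrist'); im=imaging.snapshot('wrist')
print(o['tool_pos'],o['ee_rot'],abs(o['qvel']).max(),o['wrist_force'],o['width'])
print('collar flange, spigot',[proj(c,[.530,-.136,z]) for z in(.107,.15)])
cv2.imwrite('pics/w7.png',im[:,:,::-1])
```

```text
[ 0.44722333 -0.17023526  0.27966345] [-3.14071716e+00  2.06428420e-05  4.09742696e-01] 0.004786589614067473 [ 0.00597927  0.14831069 -1.7004257 ] 0.04943550451465765
collar flange, spigot [array([326.52668429,  97.87492927]), array([326.78726981,  95.52595399])]
```

View pics/w7.png

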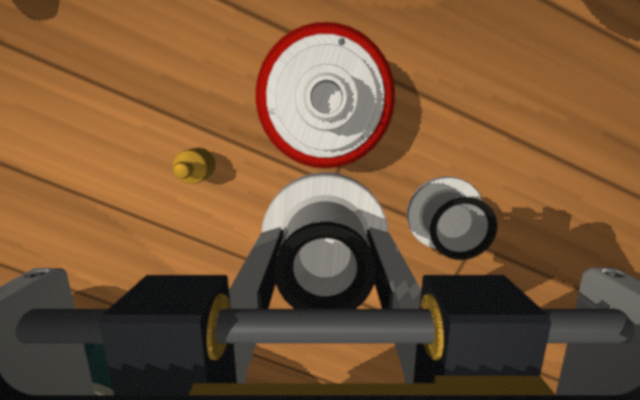

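The collar's spigot is at about (326,97) and the held cup's flange arc peaks at (325,174). I'll measure both.

Run:
```python
from h import *
o=robot.get_obs(); c=imaging.get_calibration('wrist'); im=imaging.snapshot('wrist'); T=o['tool_pos']
M=R.from_euler('xyz',o['ee_rot']); m=white(im)
zf=T[2]-.0449+.012
k=toparc(m,268,382,172,215)
for r in (.0395,None): f=circ(c,k,zf,r); print('held tool',M.inv().apply([*(f-T[:2]),0]).round(4))
g=cv2.cvtColor(im,cv2.COLOR_RGB2GRAY)
h=cv2.HoughCircles(cv2.resize(g[60:135,285:370],None,fx=4,fy=4,interpolation=cv2.INTER_CUBIC),cv2.HOUGH_GRADIENT,1.5,20,param1=120,param2=30,minRadius=40,maxRadius=120)
for u,v,r in (h[0][:5] if h is not None else []):
    uv=(285+u/4-.4,60+v/4-.4); p=ray(c,uv,.15); d=np.linalg.norm(p-c['position'])
    print(np.round(uv,1),'r',(r/4*d/319).round(4),p.round(4),'tool from TCP',M.inv().apply([*(p-T)[:2],0]).round(4))
```

```text
circle [ 0.4476 -0.1697  0.0395] rms 0.0003 114
held tool [ 0.0005 -0.0004  0.    ]
circle [ 0.4489 -0.1691  0.0383] rms 0.0002 114
held tool [ 0.0019 -0.0004  0.    ]
[326.   96.2] r 0.0147 [ 0.5293 -0.1356  0.15  ] tool from TCP [ 0.0891  0.0009 -0.    ]
```

Call:
drive_tool(
  series=[
    [0.045,[0.03,0.001,0],[0,0,0]],
    [0.045,[0.065,0.001,0],[0,0,0]],
    [0.045,[0.089,0.001,0.015],[0,0,0]],
    [0.045,[0.089,0.001,0.045],[0,0,0]],
    [0.045,[0.089,0.001,0.07],[0,0,0]],
  ],
)

```text
time: 15.2
tool_pos: [0.5294, -0.1357, 0.2085]
ee_rot: [-3.141, 0.001, 0.41]
wrist_force: [0.0, -0.6, -1.9]
width: 0.0493
finger_force: 30.0
```

Call:
drive_tool(
  series=[
    [0.045,[0,0,0.007],[0,0,0]],
    [0.045,[0,0,0.01],[0,0,0]],
    [0.045,[0,0,0.013],[0,0,0]],
    [0.045,[0,0,0.015],[0,0,0]],
    [0.045,[0,0,0.017],[0,0,0]],
  ],
)

```text
time: 15.82
tool_pos: [0.5292, -0.1371, 0.1936]
ee_rot: [3.141, -0.001, 0.408]
wrist_force: [0.0, 0.2, -3.6]
width: 0.0492
finger_force: 30.0
```

Call:
drive_tool(
  series=[
    [0.045,[0,0,0.001],[0,0,0]],
    [0.045,[0,0,0.002],[0,0,0]],
    [0.045,[0,0,0.003],[0,0,0]],
    [0.045,[0,0,0.004],[0,0,0]],
  ],
)

```text
time: 16.32
tool_pos: [0.5289, -0.137, 0.189]
ee_rot: [3.141, -0.0, 0.408]
wrist_force: [0.1, 0.3, -2.3]
width: 0.0498
finger_force: 30.0
```

Call:
drive_tool(
  series=[
    [0.045,[0,0,0.001],[0,0,0]],
    [0.045,[0,0,0.002],[0,0,0]],
    [0.045,[0,0,0.003],[0,0,0]],
    [0.045,[0,0,0.004],[0,0,0]],
    [0.045,[0,0,0.0045],[0,0,0]],
  ],
)

```text
time: 16.95
tool_pos: [0.529, -0.137, 0.1849]
ee_rot: [3.141, -0.0, 0.408]
wrist_force: [-1.1, 1.2, 0.4]
width: 0.0497
finger_force: 30.0
```

Contact is just starting, at the expected height of 0.185. I'll press about 1 mm more, then release and rise.

Call:
drive_tool(
  series=[
    [0.045,[0,0,0.0005],[0,0,0]],
    [0.045,[0,0,0.001],[0,0,0]],
    [0.045,[0,0,0.001],[0,0,0]],
  ],
)

```text
time: 17.32
tool_pos: [0.529, -0.1369, 0.1849]
ee_rot: [3.141, -0.001, 0.408]
wrist_force: [-1.9, 1.8, 5.9]
width: 0.0496
finger_force: 30.0
```

Call:
drive_tool(
  series=[
    [0.065,[0,0,0],[0,0,0]],
    [0.094,[0,0,0],[0,0,0]],
    [0.094,[0,0,0],[0,0,0]],
    [0.094,[0,0,0],[0,0,0]],
    [0.094,[0,0,0],[0,0,0]],
  ],
)

```text
time: 17.95
tool_pos: [0.5289, -0.137, 0.1833]
ee_rot: [-3.142, 0.0, 0.408]
wrist_force: [-0.4, -0.0, 0.2]
width: 0.0933
finger_force: 0.0
```

Call:
drive_tool(
  series=[
    [0.094,[0,0,-0.01],[0,0,0]],
    [0.094,[0,0,-0.05],[0,0,0]],
    [0.094,[0,0,-0.1],[0,0,0]],
    [0.094,[0,0,-0.13],[0,0,0]],
    [0.094,[0,0,-0.13],[0,0,0]],
  ],
)

```text
time: 18.58
tool_pos: [0.53, -0.1374, 0.3175]
ee_rot: [3.136, -0.006, 0.408]
wrist_force: [0.8, 0.8, -0.2]
width: 0.0938
finger_force: 0.0
```

Call:
drive_tool(
  series=[
    [0.094,[0,0,0],[0,0,0]],
    [0.094,[0,0,0],[0,0,0]],
  ],
)

```text
time: 18.82
tool_pos: [0.5283, -0.1368, 0.3111]
ee_rot: [-3.139, 0.003, 0.408]
wrist_force: [-0.6, 0.5, -0.1]
width: 0.0939
finger_force: 0.0
```

Run:
```python
from h import *
o=robot.get_obs(); im=imaging.snapshot('wrist'); s=imaging.snapshot('side')
print(o['time'],o['tool_pos'],abs(o['qvel']).max(),o['width'],o['wrist_force'])
a=cv2.resize(s[160:300,250:450],(480,336)); b=cv2.resize(im[60:340,180:460],(320,336))
cv2.imwrite('pics/chk2.png',np.hstack([a,b])[:,:,::-1])
```

```text
18.825 [ 0.52825351 -0.1367696   0.31112248] 0.005313000203386237 0.09386761556515144 [-0.57056677  0.45245207 -0.09468978]
```

View pics/chk2.png

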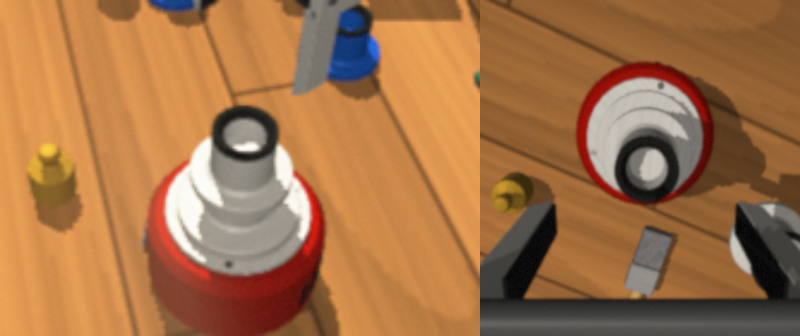

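The lamp, collar and hen cup are stacked flat and concentric, and the gripper is clear and still.

```bash
python3 -c "
from bench import robot
print(robot.close_job())"
```

```text
the job is handed in; nothing more can be done
None
```

I seated the collar on the lamp and the hen cup on the collar; both look fully home, flat and centred in the camera views. I handed the job in at about 19 s, with the gripper clear; no verdict came back.

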